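# Push the used coffee pod into the flap bin

### The arm

A 6-joint arm with a two-finger parallel gripper is mounted at the origin on a cart in front of the work surface, level with it; the furniture and walls round the work are solid. World frame = base frame: x ahead of the robot, y to its left, z up, the work surface at z = 0. Lengths are in m, angles in rad, forces in N, time in s.
With the tool pointing down it reaches from about 0.275 to 0.975 m from the base axis. Payload 8.4 kg.
Tool frame: the origin (TCP) lies midway between the tips of the shut fingers; the grasp point (between the pads) lies 19 mm behind it; x points along the fingers, y is the direction in which the jaws open and shut, and the axes are right-handed (so a half turn about x gives the same grasp; the last joint's range is limited). The gripper opens to 92 mm and grips with 3 to 60 N. Pads are 20 mm wide; open, the fingers measure 128 mm over their backs; the gripper's body (75 mm by 189 mm) begins 69 mm behind the grasp point.
Start: joints at [-0.002, 0.353, 1.633, -0, 1.155, -0.002], TCP at [0.625, -0, 0.215] pointing down, gripper open.
Joint ranges: [-2.63, 2.63], [-0.92, 2.1], [0.06, 2.66], [-1.3, 4.44], [0, 2.69], [-3.02, 3.02]. Speed limits (rad/s): [2.22, 2.22, 2.79, 3.14, 3.14, 3.14].

### API

Orientations are given as a unit quaternion [x, y, z, w].
In Python, from plant import ctrl gives the robot as it stands. The module is installed in compiled form; this text tells all that it offers.
- The arm moves only by the tool arm_command, never from a script. Its argument "moves" is one flat list of numbers, 5 for each row, row after row: the opening in per cent of the stroke, from 0 (shut) to 100 (fully open), then the shift along the tool's x, y, z in m, then the turn about the tool's x in rad. A call has 1 to 5 rows; each row is the pose to reach, as a shift and turn from the pose commanded when the call began, along the tool's axes at that moment; what a row does not reach only later rows make up. A row lasts 1/10 s, in which the tool goes at most 50 mm and 8.59 degrees, less where a joint would pass 70% of its speed; a pose out of reach is approached as far as the arm can. A call with a gripper value outside its range is refused whole. The fingers move at their own pace and stop on an object; "newtons" is the grip in N (left out, the last holds). Time passes only in rows, so rows that repeat a pose let the fingers close. It gives the time, the measured TCP pose, the force and the opening at its end, in the units of the state.
- ctrl.state(): the state, without advancing time (a new reading comes with each control period).
- ctrl.camera(name): name is "scene" or "side" or "wrist"; returns (picture, depth): 400x640x3 uint8, blue, green, red; 400x640 float32, m along the optical axis (not along the pixel's ray), 0 where there is no reading.
- ctrl.camera_model(name): a dict with "fov_y" (degrees; the focal length in pixels is half the picture's height over the tangent of half this angle, whatever the lens; pixels are square), "cx", "cy" (the principal point, pixels), "eye" and "orientation" of the camera in the world. Camera axes: x right, y down, z forward; pixel columns grow to the right and rows downward; lengths in m; the calibration is good to about 2 mm. The wrist camera is an equidistant fisheye: a pixel r from the principal point sees the ray r / f radians off the axis. A picture is of the moment at which its call begins: read the wrist's pose just before it. camera_model takes no time and is no camera call; for the wrist camera it gives the pose at the moment of the call.
- ctrl.sign_off(): hands the job in, once; it reports no verdict.
The state is a dict: "clock": time; "joint_pos": joint angles; "qvel": joint speeds; "effort": joint torques, N m; "tool_pos": TCP position; "orientation": TCP orientation; "contact_force": force on the tool from outside, world axes, zero at the start; "ft_torque": the same for the moment, N m; "gripper_width": finger opening in m.
Only numpy, scipy, OpenCV 4.12 (cv2) and the standard library are available. Lean on these libraries where they do the work, as an engineer would, in place of code of your own. Each camera call takes 0.05 s, during which the arm holds its last target. There are 200 camera calls.

### The job

Put the used copper-coloured coffee pod into the bin without picking it up: with one finger press the yellow bar down so that the green self-closing flap opens, and while you hold it open push the pod along its channel with the other finger until it drops through the mouth; keep the flap held until the pod has fallen in. Do not push the pod onto the shut flap and do not lift it. Then let the flap close and leave everything else where it stands.

Things in the scene. Friction and masses are not known exactly. Their poses are not given: they have to be found in the camera images.
- caddy: White hollow bin for used coffee pods, 230 (x) x 170 (y) x 160 mm high, fixed to the worktop. Origin: centre of its underside; x points away from the robot, the way the pod is pushed, y left, z up. Its grey top (z = 160) is a closed deck from x = -115 to 0; behind the deck edge lies the mouth, x = 0 to 107, y = -71 to 79, shut by the green flap. Inside floor z = 9.
- lip (a point): The deck edge at the mouth, on the channel's centre line at deck height: caddy (0, 50, 160) mm; axes as the caddy. The channel runs along x on the deck, 41 mm wide inside, with side rails and a front curb 8 mm high; it is open at the mouth and leads the pod straight into it.
- hinge (a point): Middle of the flap's steel shaft, caddy (0, -62, 166) mm, fixed, axes as the caddy. The flap turns about the x axis through it. The green plate, 4 mm thick, reaches from the shaft to caddy y = 74 mm.
- flap (a joint): Angle of the green flap (rad): 0 shut, level with the deck; grows to its stop at 0.9 as its free left edge swings down into the bin. A spring shuts it when let go. The yellow press bar turns with it: pressing the bar down opens the flap, with about 3 N at first and 6 to 7 N at 0.8 rad.
- bar (a point): Top of the yellow press bar (when shut), halfway along; moves with the flap. The bar is 16 mm thick, round, along caddy x from -108 to 106 mm, on a black web. Shut: axis at caddy y = -37, top 40 mm above the deck. At 0.8 rad: axis y = -26, top 14 mm above the deck, so one fingertip on it and one behind the pod can stand equally high, some 80 mm apart across the caddy.
- pod: Used coffee pod, copper coloured, loose, about 20 g, standing in the channel on its wide rim: 37 mm dia at the rim, body tapering from 31 to 25 mm dia, 29 mm high. Origin: centre of the rim's underside, z up. It stands with its centre 30 to 60 mm before the deck edge.
- fresh_pod_1: unused coffee pod, blue, same shape as the copper one (mm; origin: centre of the underside). Bystander, to be left alone.
- fresh_pod_2: second unused blue coffee pod (mm; origin: centre of the underside). Bystander, to be left alone.
- salt: clear salt shaker with grey top, 44 dia x 90 high (mm; origin: centre of the underside). Bystander, to be left alone.
- jam: glass jar with green lid and a fruit label, 70 dia x 104 high (mm; origin: centre of the underside). Bystander, to be left alone.
- timer: white round egg timer, 63 dia x 52 high (mm; origin: centre of the underside). Bystander, to be left alone.
- mat: round cork coaster under the tumbler, 94 dia x 5 thick (mm; origin: centre of the underside). Bystander, to be left alone.
- tumbler: clear drinking glass, 83 dia x 94 high, on the coaster (mm; origin: centre of the underside). Bystander, to be left alone.
- spice: small spice jar with red cap, 45 dia x 106 high (mm; origin: centre of the underside). Bystander, to be left alone.

How it is judged:
By the outcome, as a careful person would: the job done as asked, in the order asked, and still so for the second after the job is handed in, with the robot touching nothing.
It also fails if it takes over 38 s, if anything falls off the work surface, if the arm or the gripper's body presses on something with over 40 N, if the wrist force passes 120 N, or if a joint passes its speed limit or range.

## Working session

There is one attempt and no reset: what is moved stays moved. The work goes in short steps, Python scripts to look and compute and a tool call to move; the robot and the scene stay as the last step left them, time stands still between calls to the robot, and variables do not carry over. Pictures are saved under pics/ and viewed, about 8 in all and at most 12, crops included, and the job is handed in when it is done.

Besides the shell and the picture viewer there is one more tool, called after ">>>" as name(argument=value, ...), one argument or row to a line, values as JSON. arm_command: Moves the arm, as the interface text tells. Its arguments: {"type":"object","properties":{"moves":{"type":"array"},"newtons":{"type":"number"}},"required":["moves"]}

```bash
mkdir -p pics; cat > h.py <<'E'
import numpy as np,cv2
from scipy.spatial.transform import Rotation as R
from plant import ctrl
def save(name,fn):
    m=ctrl.camera_model(name); im,d=ctrl.camera(name)
    np.savez('pics/'+fn+'.npz',im=im,d=d,eye=m['eye'],q=np.array(m['orientation']),f=200/np.tan(np.radians(m['fov_y'])/2),c=[m['cx'],m['cy']])
    cv2.imwrite('pics/'+fn+'.png',im); return m
def cloud(fn):
    z=np.load('pics/'+fn+'.npz'); d=z['d']; v,u=np.mgrid[:400,:640]
    p=np.stack([(u-z['c'][0])/z['f']*d,(v-z['c'][1])/z['f']*d,d],-1)
    q=z['q']; Rm=R.from_quat(q).as_matrix() if q.size==4 else q
    P=p@Rm.T+z['eye']; P[d==0]=np.nan
    return z['im'],P
E
python3 - <<'E'
from h import *
for n in('scene','side'): print(save(n,n+'0'))
print(ctrl.state())
E
```

```text
{'fov_y': 52.245884356666735, 'cx': 319.7168999910331, 'cy': 192.59378921609826, 'eye': array([-0.07308279, -0.47559302,  0.79328489]), 'orientation': array([ 0.83835396, -0.31784091,  0.15277308, -0.41569241])}
{'fov_y': 56.16805549682008, 'cx': 317.1117819496434, 'cy': 199.2550914220466, 'eye': array([ 0.1831306 , -0.59929863,  0.58336345]), 'orientation': array([ 0.84169342, -0.16136448,  0.0964332 , -0.50617618])}
{'clock': 0.1, 'joint_pos': array([-2.37265687e-03,  3.53611037e-01,  1.63406976e+00,  2.48158614e-05,
        1.15522827e+00, -2.43849975e-03]), 'qvel': array([ 4.34588916e-04, -1.07285004e-03, -9.18534063e-04, -4.26524321e-04,
        2.92293895e-06, -1.25595424e-04]), 'effort': array([-8.71753400e-04, -5.94903338e+01, -3.34933627e+01,  6.98069832e-02,
        1.83198228e-02, -2.35421521e-05]), 'tool_pos': array([6.24532906e-01, 2.63588451e-05, 2.13914427e-01]), 'orientation': array([ 0.49966332,  0.5003494 , -0.50030856,  0.49967829]), 'contact_force': array([-0.67205517, -0.31802684, -0.34086301]), 'ft_torque': array([ 0.01025642,  0.00159822, -0.0719931 ]), 'gripper_width': 0.0916467718458755}
```

View pics/scene0.png

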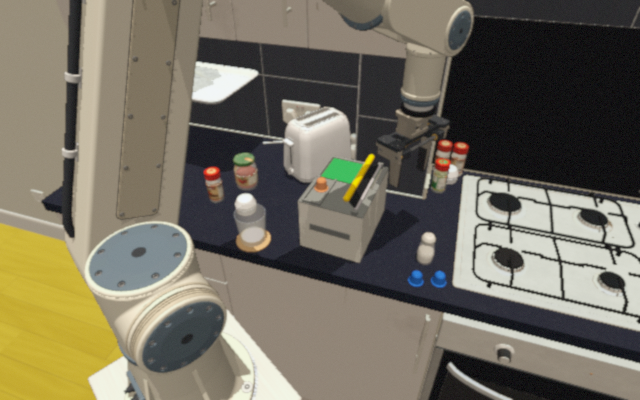

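View pics/side0.png

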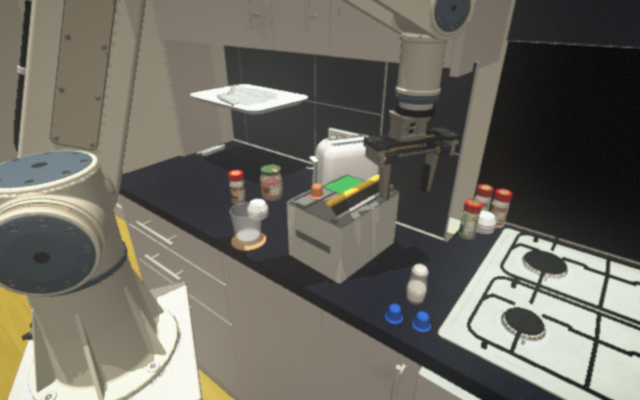

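The caddy is at scene px (300–385, 160–260), with the pod at about (321,184), the flap at (342,168) and the bar at (346–376, 155–200). In the side view the pod is at (317,190).

```bash
python3 - <<'E'
from h import *
for fn in('scene0','side0'):
    im,P=cloud(fn); hsv=cv2.cvtColor(im,cv2.COLOR_BGR2HSV); H,S,V=[hsv[...,i].astype(int) for i in range(3)]
    ok=np.isfinite(P[...,0])
    box=np.zeros_like(ok)
    if fn=='scene0': box[150:265,295:392]=1
    else: box[165:280,282:402]=1
    def seg(n,m):
        q=P[m&ok&box]; print(fn,n,len(q),'med',np.median(q,0).round(4),'min',np.percentile(q,3,axis=0).round(4),'max',np.percentile(q,97,axis=0).round(4)); return q
    y=seg('bar',(H>20)&(H<35)&(S>150)&(V>90))
    c=y[:,:2]-y[:,:2].mean(0); d=np.linalg.svd(c,full_matrices=False)[2][0]; print(' yaw',np.degrees(np.arctan2(d[1],d[0])),'ends', (y[:,:2].mean(0)+np.outer(np.percentile(c@d,[1,99]),d)).round(4))
    g=seg('green',(H>50)&(H<75)&(S>150)&(V>90))
    p=seg('pod',(H>3)&(H<18)&(S>90)&(V>90))
    top=p[p[:,2]>np.percentile(p[:,2],95)-.006]; print(' podtop',len(top),top.mean(0).round(4))
    dk=(abs(P[...,2]-.16)<.008)&(S<60); q=seg('deck',dk)
    r=cv2.minAreaRect((q[:,:2]*1000).astype(np.float32)); print(' deckrect',r)
    f=(P[...,2]>.02)&(P[...,2]<.14)&(S<60); q=P[f&ok&box]; q=q[q[:,0]<.75]
    # front face & right face split: fit via RANSAC-like on xy
    rng=np.random.default_rng(0)
    for k in range(2):
        best=None
        for _ in range(400):
            a,b=q[rng.choice(len(q),2,replace=False),:2]; n=np.array([b[1]-a[1],a[0]-b[0]]); 
            if np.linalg.norm(n)<.03: continue
            n/=np.linalg.norm(n); m=abs((q[:,:2]-a)@n)<.002
            if best is None or m.sum()>best.sum(): best=m
        s=q[best,:2]; c=s.mean(0); d=np.linalg.svd(s-c,full_matrices=False)[2][0]; t=(s-c)@d
        print(' face',best.sum(),'yaw',np.degrees(np.arctan2(d[1],d[0])).round(2),'ends',(c+np.outer(np.percentile(t,[1,99]),d)).round(4).tolist()); q=q[~best]
E
python3 - <<'E'
import cv2
a=cv2.imread('pics/scene0.png')[145:265,290:400]; b=cv2.imread('pics/side0.png')[165:285,285:405]
a=cv2.resize(a,None,fx=3.5,fy=3.5,interpolation=2); b=cv2.resize(b,(385,420),interpolation=2)
cv2.imwrite('pics/crop.png',cv2.hconcat([a,b]))
E
```

```text
scene0 bar 372 med [0.5514 0.0939 0.1989] min [0.4673 0.0544 0.1292] max [0.7322 0.2133 0.2024]
 yaw -151.35575329088283 ends [[0.7513 0.2041]
 [0.4688 0.0498]]
scene0 green 560 med [0.5806 0.184  0.1607] min [0.5347 0.1411 0.1586] max [0.6271 0.2286 0.1629]
scene0 pod 155 med [0.477  0.1535 0.1763] min [0.4678 0.145  0.1629] max [0.4911 0.1693 0.1914]
 podtop 45 [0.4815 0.1584 0.1894]
scene0 deck 1692 med [0.4865 0.1063 0.1613] min [0.4187 0.023  0.1537] max [0.6533 0.2322 0.1666]
 deckrect ((544.7391357421875, 135.135009765625), (234.373046875, 171.2378692626953), 25.61592674255371)
 face 1797 yaw -64.21 ends [[0.4073, 0.1607], [0.4796, 0.0111]]
 face 694 yaw -154.35 ends [[0.6831, 0.1074], [0.4784, 0.0091]]
side0 bar 289 med [0.541  0.086  0.1968] min [0.4693 0.0517 0.1919] max [0.6302 0.1278 0.1998]
 yaw -154.4811998469807 ends [[0.6337 0.13  ]
 [0.4679 0.0509]]
  return _methods._mean(a, axis=axis, dtype=dtype,
  ret = um.true_divide(
Traceback (most recent call last):
IndexError: index -1 is out of bounds for axis 0 with size 0
```

View pics/crop.png

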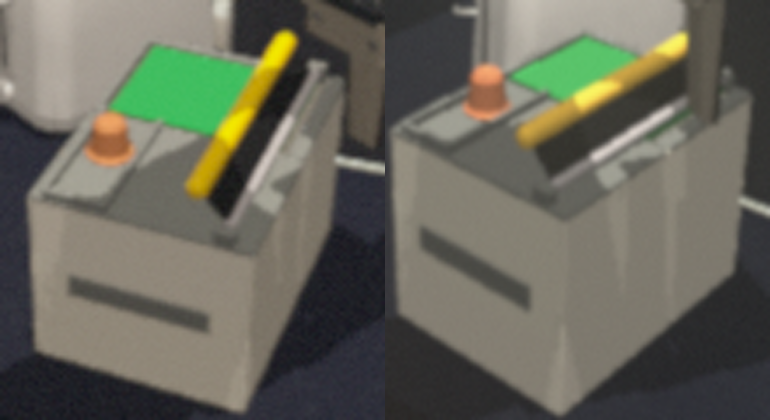

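Both views agree on the caddy: centre about (0.546, 0.136), yaw about 25.7°. The pod sits near caddy x = -48 and y = 48, which fits the given ranges. I'm moving to above the start pose: jaws along caddy y, opening 66 %.

>>> arm_command(
  moves=[66, -0.03, -0.035, -0.02, 0.14, 66, -0.03, -0.07, -0.045, 0.28, 66, -0.03, -0.105, -0.07, 0.42, 66, -0.03, -0.135, -0.09, 0.56, 66, -0.03, -0.16, -0.108, 0.7],
  newtons=20,
)

```text
clock: 0.6
tool_pos: [0.463, 0.1087, 0.2443]
orientation: [-0.642, -0.297, 0.642, -0.296]
contact_force: [-0.0, -0.3, -1.0]
gripper_width: 0.0607
```

>>> arm_command(
  moves=[66, 0, 0, 0, 0.14, 66, 0, 0, 0, 0.28, 66, 0, 0, 0, 0.422, 66, 0, 0, 0, 0.422, 66, 0, 0, 0, 0.422],
)

```text
clock: 1.1
tool_pos: [0.4648, 0.108, 0.2444]
orientation: [-0.689, -0.159, 0.689, -0.159]
contact_force: [0.4, -0.8, 0.2]
gripper_width: 0.0607
```

```bash
cat > look.py <<'E'
from h import *
import sys
C=np.array([.546,.1358]); Y=np.radians(25.7)
A=np.array([[np.cos(Y),np.sin(Y)],[-np.sin(Y),np.cos(Y)]])
def rep():
    s=ctrl.state(); Rm=R.from_quat(s['orientation']).as_matrix(); p=s['tool_pos']
    print('t',round(s['clock'],2),'TCP world',p.round(4),'caddy mm',(A@(p[:2]-C)*1000).round(1),'z',round(p[2]*1000,1),'tooly yaw',np.degrees(np.arctan2(Rm[1,1],Rm[0,1])).round(2),'xdown',Rm[:,0].round(3),'w',s['gripper_width'],'F',np.round(s['contact_force'],1),'q',s['joint_pos'].round(2))
if __name__=='__main__':
    rep()
    n=sys.argv[1]
    for c in ('scene','side','wrist'): save(c,c+n)
    ps=[]
    for c in('scene','side'):
        im,P=cloud(c+n); hsv=cv2.cvtColor(im,cv2.COLOR_BGR2HSV).astype(int); q=((P[...,:2]-C)@A.T)*1000; z=P[...,2]*1000
        m=(abs(q[...,0]+50)<50)&(abs(q[...,1]-50)<21)&(z>168)&(z<194)&(hsv[...,0]<20)&(hsv[...,1]>80)
        if m.sum()>10: print(c,'pod caddy',m.sum(),'min',np.percentile(q[m],3,axis=0).round(1),'max',np.percentile(q[m],97,axis=0).round(1))
        t=(q[...,0]>120)&(q[...,0]<260)&(abs(q[...,1])<150)
        if t.any(): print('behind caddy: max z',np.nanpercentile(z[t],98).round(),'min x of tall',np.nanpercentile(q[t&(z>150)],2,axis=0) if (t&(z>150)).any() else None)
E
python3 look.py 1
```

```text
t 1.1 TCP world [0.4648 0.108  0.2444] caddy mm [-85.2  10.1] z 244.4 tooly yaw -64.04 xdown [-0. -0. -1.] w 0.060740800829664696 F [ 0.4 -0.8  0.2] q [0.23 0.09 1.9  0.   1.15 1.34]
scene pod caddy 119 min [-59.6  36.9] max [-38.5  59.5]
behind caddy: max z 579.0 min x of tall [ 121.72601192 -146.83417539]
side pod caddy 111 min [-60.   35.2] max [-39.5  57.1]
behind caddy: max z 576.0 min x of tall [ 120.91918907 -146.89764351]
```

View pics/wrist1.png

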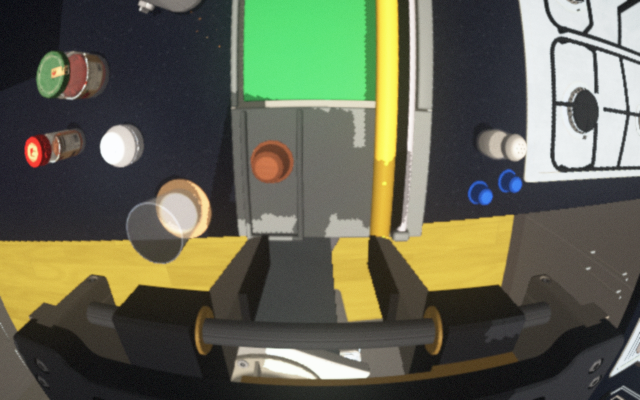

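The wrist view is square to the caddy: pod at (270,162), bar at (385,120), deck edge at row 104, left fingertip near (265,240), right near (372,240). I'll turn those into positions.

```bash
cat > w.py <<'E'
from look import *
def wcloud(fn):
    z=np.load('pics/'+fn+'.npz'); d=z['d']; v,u=np.mgrid[:400,:640]
    x=(u-z['c'][0])/z['f']; y=(v-z['c'][1])/z['f']; th=np.hypot(x,y); k=np.tan(th)/np.maximum(th,1e-9)
    p=np.stack([x*k*d,y*k*d,d],-1); P=p@R.from_quat(z['q']).as_matrix().T+z['eye']; P[(d==0)|(th>1.5)]=np.nan
    q=P.copy(); q[...,:2]=(P[...,:2]-C)@A.T; return z['im'],q*1000
E
python3 - <<'E'
from w import *
im,q=wcloud('wrist1'); h=cv2.cvtColor(im,cv2.COLOR_BGR2HSV).astype(int); X,Yc,Z=q[...,0],q[...,1],q[...,2]
pc=lambda n,m:print(n,m.sum(),'lo',np.nanpercentile(q[m],2,axis=0).round(1),'med',np.nanmedian(q[m],axis=0).round(1),'hi',np.nanpercentile(q[m],98,axis=0).round(1))
box=np.zeros(X.shape,bool); box[135:190,245:298]=1
pod=box&(h[...,0]<20)&(h[...,1]>90); pc('pod',pod); pc('podtop',pod&(Z>186))
g=(h[...,0]>50)&(h[...,0]<75)&(h[...,1]>150); pc('green',g)
y=(h[...,0]>20)&(h[...,0]<35)&(h[...,1]>150)&(Z>180)&(np.mgrid[:400,:640][0]<235); pc('bar',y); pc('bartop',y&(Z>np.nanpercentile(Z[y],70)))
q2=q[y&(Z>195)]; print('bar yaw err',np.degrees(np.polyfit(q2[:,0],q2[:,1],1)[0]))
for n,a,b in(('Lf',240,275),('Rf',365,400)):
    m=np.zeros_like(box); m[225:270,a:b]=1; m&=(Z>235)&(Z<275); pc(n,m)
dk=(abs(Z-160)<5)&(abs(X)<140)&(abs(Yc)<110); pc('deck',dk)
E
```

```text
pod 1481 lo [-58.5  33.2 161.5] med [-41.5  46.5 185.5] hi [-28.6  64.8 190.2]
podtop 707 lo [-55.1  39.  186.2] med [-44.5  49.2 188.8] hi [-34.3  60.  190.3]
green 5502 lo [ 24.4 -15.7 157.7] med [ 69.1  34.8 159.3] hi [ 92.   70.5 160.7]
bar 4156 lo [-91.1 -48.5 183.9] med [ -6.4 -35.4 198.2] hi [ 77.6 -30.1 200.6]
bartop 1247 lo [-92.  -42.1 199. ] med [-31.2 -38.1 199.7] hi [ 77.2 -33.  200.9]
bar yaw err -0.15384579676993188
Lf 692 lo [-91.8  40.5 245.1] med [-75.8  43.7 259.7] hi [-74.6  52.8 274.1]
Rf 713 lo [-91.4 -32.4 245.3] med [-75.5 -23.  260.4] hi [-74.5 -19.5 274.2]
deck 33058 lo [-108.4  -82.4  157.9] med [ -3.6  10.5 159.8] hi [ 89.7  81.2 161.8]
```

Everything agrees within about 1 mm. Pod centre is at caddy (-45, 49.5), bar y is -37, finger fronts are at x = -75, and finger centres at y ≈ 49 and -29. I'm lowering the tool and pressing the bar.

>>> arm_command(
  moves=[66, 0.02, 0, 0, 0, 66, 0.036, 0, 0, 0, 66, 0.042, 0, 0, 0, 66, 0.046, 0, 0, 0, 66, 0.05, 0, 0, 0],
)

```text
clock: 1.75
tool_pos: [0.4654, 0.1081, 0.1948]
orientation: [0.69, 0.158, -0.689, 0.158]
contact_force: [-0.2, -0.3, -0.1]
gripper_width: 0.0606
```

>>> arm_command(
  moves=[66, 0.004, 0, 0, 0, 66, 0.008, 0, 0, 0, 66, 0.012, 0, 0, 0, 66, 0.016, 0, 0, 0, 66, 0.02, 0, 0, 0],
)

```text
clock: 2.25
tool_pos: [0.4626, 0.114, 0.1762]
orientation: [-0.689, -0.16, 0.69, -0.152]
contact_force: [-18.8, 35.4, 20.6]
gripper_width: 0.056
```

```bash
python3 - <<'E'
from w import *
rep(); save('scene','scene2'); save('side','side2'); save('wrist','wrist2')
im,q=wcloud('wrist2'); h=cv2.cvtColor(im,cv2.COLOR_BGR2HSV).astype(int); X,Y_,Z=[q[...,i] for i in range(3)]
g=(h[...,0]>50)&(h[...,0]<75)&(h[...,1]>120)&np.isfinite(X); g&=(X>10)&(X<90)
k=np.polyfit(Y_[g],Z[g],1); print('flap angle',-np.arctan(k[0]),g.sum())
pod=(h[...,0]<20)&(h[...,1]>90)&(abs(X+50)<60)&(abs(Y_-50)<25)&(Z>186); print('podtop',np.median(q[pod],0).round(1),pod.sum())
cv2.imwrite('pics/c2.png',cv2.hconcat([im[:, :][60:360,150:550],cv2.resize(cv2.imread('pics/scene2.png')[125:245,280:440],(400,300))]))
E
```

```text
t 2.25 TCP world [0.4626 0.114  0.1762] caddy mm [-84.6  16.5] z 176.2 tooly yaw -64.47 xdown [-0.004  0.011 -1.   ] w 0.055973688442034535 F [-18.8  35.4  20.6] q [0.23 0.17 1.98 0.01 1.   1.35]
flap angle 0.45740212531343843 10768
podtop [-50.4  46.9 189.6] 2185
```

View pics/c2.png

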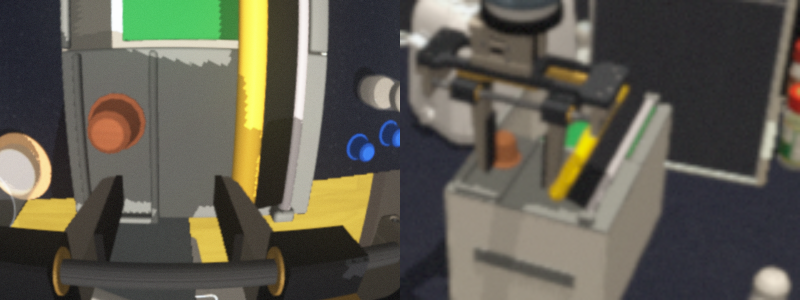

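The bar finger slipped to the left of the bar, since the tips are only about 13 mm thick. It is wedged against the bar's side, with 40 N sideways. The pod has not been touched. I'm lifting off, shifting right, and pressing again with the finger following the bar's arc.

>>> arm_command(
  moves=[66, -0.007, 0, 0, 0, 66, -0.014, 0, 0, 0, 66, -0.021, 0, 0, 0, 66, -0.028, 0, 0, 0, 70, -0.035, 0, 0, 0],
  newtons=60,
)

```text
clock: 2.9
tool_pos: [0.4652, 0.1077, 0.2101]
orientation: [0.689, 0.157, -0.689, 0.157]
contact_force: [-0.3, -0.3, -0.7]
gripper_width: 0.0641
```

>>> arm_command(
  moves=[70, 0, 0.004, 0, 0, 70, 0, 0.008, 0, 0, 70, 0, 0.008, 0, 0, 70, 0.003, 0.008, 0, 0, 70, 0.006, 0.008, 0, 0],
)

```text
clock: 3.4
tool_pos: [0.4683, 0.1007, 0.2031]
orientation: [-0.689, -0.157, 0.69, -0.157]
contact_force: [0.1, -0.7, 0.4]
gripper_width: 0.0645
```

```bash
cat > chk.py <<'E'
from w import *
def chk(n):
    rep(); save('wrist',n)
    im,q=wcloud(n); h=cv2.cvtColor(im,cv2.COLOR_BGR2HSV).astype(int); X,Y_,Z=[q[...,i] for i in range(3)]
    g=(h[...,0]>50)&(h[...,0]<75)&(h[...,1]>120)&np.isfinite(X); g&=(X>10)&(X<90)
    if g.sum()>50: print('flap angle',-np.arctan(np.polyfit(Y_[g],Z[g],1)[0]),g.sum())
    pod=(h[...,0]<20)&(h[...,1]>90)&(abs(X)<110)&(abs(Y_-50)<30)&(Z>184)
    if pod.any(): print('podtop',np.median(q[pod],0).round(1),pod.sum())
    tz=ctrl.state()['tool_pos'][2]*1000
    for s,nm in((1,'L'),(-1,'R')):
        m=(Z>tz+1)&(Z<tz+12)&(abs(X+ (-(A@(ctrl.state()['tool_pos'][:2]-C)*1000)[0]))<16)&(h[...,2]<110)&(h[...,1]<120)&((Y_>15)if s>0 else (Y_<5)&(Y_>-60))
        if m.any(): print(nm,m.sum(),np.percentile(q[m],[3,97],axis=0).round(1).tolist())
E
python3 -c "
from chk import *
chk('wrist3')"
```

```text
t 3.4 TCP world [0.4683 0.1007 0.2031] caddy mm [-85.2   2. ] z 203.1 tooly yaw -64.3 xdown [-0. -0. -1.] w 0.0645000016136331 F [ 0.1 -0.7  0.4] q [0.21 0.14 1.95 0.   1.06 1.33]
flap angle 0.004687628921383029 14378
podtop [-50.1  43.6 189.4] 1779
L 240 [[-94.2, 34.4, 204.1], [-74.9, 45.9, 214.1]]
R 171 [[-90.2, -41.3, 206.0], [-74.8, -29.4, 214.4]]
```

>>> arm_command(
  moves=[70, 0.003, 0, 0, 0, 70, 0.006, -0.002, 0, 0, 70, 0.01, -0.004, 0, 0, 70, 0.013, -0.006, 0, 0, 70, 0.016, -0.007, 0, 0],
)

```text
clock: 3.95
tool_pos: [0.4645, 0.1092, 0.1882]
orientation: [-0.689, -0.158, 0.69, -0.156]
contact_force: [-9.2, 12.7, 13.9]
gripper_width: 0.0647
```

```bash
python3 -c "
from chk import *
chk('wrist4')
im,q=wcloud('wrist4');h=cv2.cvtColor(im,cv2.COLOR_BGR2HSV).astype(int)
m=(h[...,0]<20)&(h[...,1]>90)&(abs(q[...,0]+45)<30)&(abs(q[...,1]-50)<25)
for z in(170,180,187,188.5):
  k=m&(q[...,2]>z); print(z,k.sum(),np.percentile(q[k],[2,98],axis=0).round(1).tolist())
cv2.imwrite('pics/c4.png',im[60:360,120:520])
"
```

```text
t 3.95 TCP world [0.4645 0.1092 0.1882] caddy mm [-85.   11.4] z 188.2 tooly yaw -64.34 xdown [-0.002  0.004 -1.   ] w 0.06470328572034144 F [-9.2 12.7 13.9] q [0.22 0.15 1.97 0.   1.02 1.35]
flap angle 0.3596616881657217 11435
podtop [-50.3  46.7 189.4] 2140
L 237 [[-93.7, 43.6, 189.2], [-74.6, 55.2, 199.5]]
R 211 [[-92.4, -31.1, 189.4], [-74.6, -20.0, 199.3]]
170 2460 [[-68.0, 27.1, 171.7], [-31.9, 60.1, 304.1]]
180 2155 [[-68.1, 26.9, 181.3], [-33.3, 60.1, 304.2]]
187 1718 [[-68.3, 26.5, 187.2], [-35.7, 59.0, 304.5]]
188.5 1409 [[-68.4, 26.3, 188.6], [-37.0, 58.1, 304.6]]
```

View pics/c4.png

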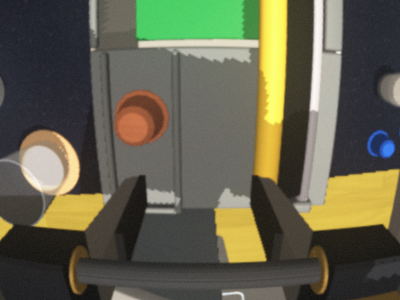

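The finger again rides on the bar's left shoulder. I'm lifting and starting 4 mm further right, leading on that side throughout.

>>> arm_command(
  moves=[70, -0.008, 0, 0, 0, 70, -0.018, 0, 0, 0, 70, -0.018, 0.006, 0, 0, 70, -0.018, 0.011, 0, 0, 70, -0.016, 0.011, 0, 0],
)

```text
clock: 4.5
tool_pos: [0.4706, 0.0964, 0.2034]
orientation: [0.69, 0.157, -0.689, 0.157]
contact_force: [-0.2, -0.5, 0.3]
gripper_width: 0.0644
```

>>> arm_command(
  moves=[70, 0.004, 0, 0, 0, 70, 0.007, -0.002, 0, 0, 70, 0.01, -0.005, 0, 0, 70, 0.013, -0.007, 0, 0, 70, 0.016, -0.008, 0, 0],
)

```text
clock: 5.0
tool_pos: [0.4661, 0.106, 0.1878]
orientation: [-0.689, -0.158, 0.69, -0.156]
contact_force: [-6.9, 7.7, 11.2]
gripper_width: 0.0643
```

```bash
python3 -c "
from chk import *
chk('wrist5')"
```

```text
t 5.0 TCP world [0.4661 0.106  0.1878] caddy mm [-85.    7.8] z 187.8 tooly yaw -64.33 xdown [-0.001  0.003 -1.   ] w 0.06432586860944932 F [-6.9  7.7 11.2] q [0.22 0.15 1.97 0.   1.02 1.34]
flap angle 0.39478710938697 10642
podtop [-49.6  44.1 189.4] 2017
L 234 [[-93.5, 40.1, 189.0], [-74.5, 51.7, 199.2]]
R 170 [[-89.5, -35.6, 190.9], [-74.6, -23.7, 199.1]]
```

The finger is now on top of the bar, and the remaining lateral force is friction drag as the bar turns. I'll press on along the sticking path.

>>> arm_command(
  moves=[70, 0.002, -0.002, 0, 0, 70, 0.005, -0.004, 0, 0, 70, 0.008, -0.005, 0, 0, 70, 0.011, -0.006, 0, 0, 70, 0.014, -0.007, 0, 0],
)

```text
clock: 5.55
tool_pos: [0.4636, 0.1113, 0.1736]
orientation: [0.689, 0.158, -0.689, 0.157]
contact_force: [-2.1, 2.4, 7.5]
gripper_width: 0.0645
```

```bash
python3 -c "
from chk import *
chk('wrist6'); save('scene','scene6')
im=np.load('pics/wrist6.npz')['im']
cv2.imwrite('pics/c6.png',cv2.hconcat([im[60:360,120:520],cv2.resize(cv2.imread('pics/scene6.png')[125:245,280:440],(400,300))]))"
```

```text
t 5.55 TCP world [0.4636 0.1113 0.1736] caddy mm [-84.8  13.6] z 173.6 tooly yaw -64.3 xdown [-0.     0.001 -1.   ] w 0.0645172612490697 F [-2.1  2.4  7.5] q [0.23 0.17 1.98 0.   0.99 1.35]
flap angle 0.6710450782903526 6372
podtop [-49.2  49.  189.4] 2387
L 238 [[-93.0, 45.9, 175.0], [-74.5, 57.5, 185.0]]
R 184 [[-90.1, -29.2, 175.9], [-74.5, -17.7, 184.8]]
```

View pics/c6.png

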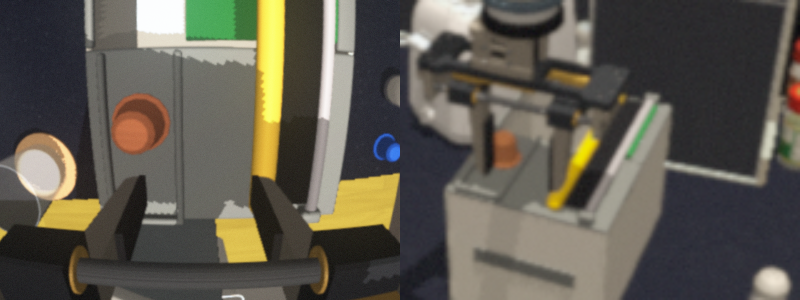

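The flap is held: tip z 173.6 (≈0.82 rad), 7.5 N down, finger on the bar's top, pod untouched, and the mouth open ahead of the channel. I'm pressing 1 mm more and starting to push.

>>> arm_command(
  moves=[70, 0.001, 0, -0.004, 0, 70, 0.001, 0, -0.008, 0, 70, 0.001, 0, -0.012, 0, 70, 0.001, 0, -0.016, 0, 70, 0.001, 0, -0.02, 0],
)

```text
clock: 6.15
tool_pos: [0.4802, 0.119, 0.172]
orientation: [-0.688, -0.157, 0.691, -0.157]
contact_force: [-5.7, -1.0, 6.9]
gripper_width: 0.0644
```

>>> arm_command(
  moves=[70, 0, 0, -0.004, 0, 70, 0, 0, -0.008, 0, 70, 0, 0, -0.012, 0, 70, 0, 0, -0.016, 0, 70, 0, 0, -0.02, 0],
)

```text
clock: 6.65
tool_pos: [0.4982, 0.1277, 0.172]
orientation: [-0.688, -0.157, 0.691, -0.157]
contact_force: [-5.9, -1.8, 7.6]
gripper_width: 0.0642
```

```bash
python3 -c "
from chk import *
chk('wrist7'); save('scene','scene7')
im=np.load('pics/wrist7.npz')['im']
cv2.imwrite('pics/c7.png',cv2.hconcat([im[60:360,120:520],cv2.resize(cv2.imread('pics/scene7.png')[125:245,280:440],(400,300))]))"
```

```text
t 6.65 TCP world [0.4982 0.1277 0.172 ] caddy mm [-46.6  13.4] z 172.0 tooly yaw -64.31 xdown [-0.004 -0.001 -1.   ] w 0.0641699799214439 F [-5.9 -1.8  7.6] q [ 0.25  0.23  1.91 -0.    1.01  1.37]
flap angle 0.7149473248956056 5574
podtop [-21.6  48.8 189.4] 2351
L 148 [[-55.5, 45.7, 173.9], [-36.3, 57.5, 183.8]]
R 204 [[-52.5, -29.5, 174.1], [-36.1, -18.0, 183.8]]
```

View pics/c7.png

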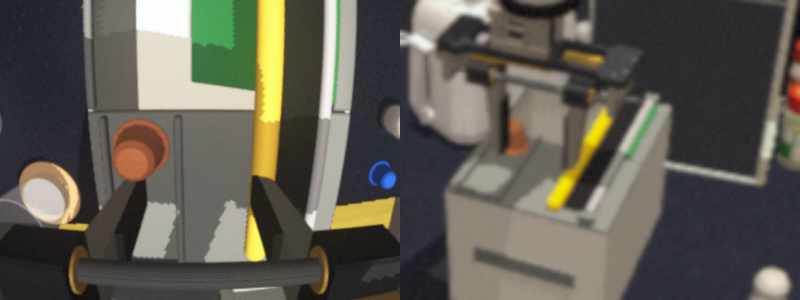

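The pod is upright and sliding in the channel, now at about x = -20. The flap is clear (the white bin interior shows to the right of the pod's path). I'm pushing on.

>>> arm_command(
  moves=[70, 0, 0, -0.004, 0, 70, 0, 0, -0.008, 0, 70, 0, 0, -0.012, 0, 70, 0, 0, -0.016, 0, 70, 0, 0, -0.02, 0],
)

```text
clock: 7.25
tool_pos: [0.5163, 0.1363, 0.172]
orientation: [-0.688, -0.157, 0.691, -0.157]
contact_force: [-6.7, -1.7, 7.0]
gripper_width: 0.0648
```

>>> arm_command(
  moves=[70, 0, 0, -0.004, 0, 70, 0, 0, -0.008, 0, 70, 0, 0, -0.012, 0, 70, 0, 0, -0.016, 0, 70, 0, 0, -0.02, 0],
)

```text
clock: 7.75
tool_pos: [0.5344, 0.145, 0.172]
orientation: [-0.688, -0.157, 0.691, -0.157]
contact_force: [-5.4, -2.3, 6.2]
gripper_width: 0.0644
```

>>> arm_command(
  moves=[70, 0, 0, -0.004, 0, 70, 0, 0, -0.008, 0, 70, 0, 0, -0.012, 0, 70, 0, 0, -0.012, 0, 70, 0, 0, -0.012, 0],
)

```text
clock: 8.25
tool_pos: [0.5458, 0.1505, 0.1722]
orientation: [-0.689, -0.157, 0.69, -0.157]
contact_force: [-3.8, -0.3, 7.7]
gripper_width: 0.0643
```

```bash
python3 -c "
from chk import *
chk('wrist8'); save('scene','scene8')
im=np.load('pics/wrist8.npz')['im']
cv2.imwrite('pics/c8.png',cv2.hconcat([im[60:360,120:520],cv2.resize(cv2.imread('pics/scene8.png')[125:245,280:440],(400,300))]))"
```

```text
t 8.25 TCP world [0.5458 0.1505 0.1722] caddy mm [ 6.2 13.3] z 172.2 tooly yaw -64.3 xdown [-0.002 -0.    -1.   ] w 0.06433732411221792 F [-3.8 -0.3  7.7] q [0.27 0.31 1.8  0.   1.03 1.39]
flap angle 0.8474900449730391 5929
podtop [ 28.9  48.7 280.8] 891
L 235 [[-2.3, 45.6, 173.7], [16.6, 57.3, 184.0]]
R 207 [[0.9, -29.6, 174.6], [16.5, -18.1, 183.7]]
```

View pics/c8.png

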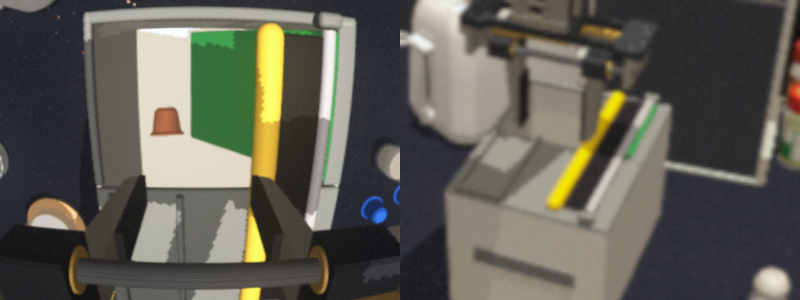

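The pod has dropped and lies on the bin floor at crop (167,122), with the flap still at 0.85 rad. I'm letting the flap close by retracing the bar's arc, then lifting clear.

>>> arm_command(
  moves=[70, -0.005, 0.001, 0, 0, 70, -0.01, 0.003, 0, 0, 70, -0.015, 0.006, 0, 0, 70, -0.02, 0.009, 0, 0, 70, -0.025, 0.013, 0, 0],
)

```text
clock: 8.85
tool_pos: [0.552, 0.1385, 0.1974]
orientation: [-0.689, -0.157, 0.69, -0.158]
contact_force: [0.8, -1.5, 2.1]
gripper_width: 0.0645
```

>>> arm_command(
  moves=[70, -0.006, 0.002, 0, 0, 70, -0.015, 0.002, 0, 0, 70, -0.03, 0.002, 0, 0, 70, -0.05, 0.002, 0, 0, 70, -0.07, 0.002, 0, 0],
)

```text
clock: 9.35
tool_pos: [0.5529, 0.1373, 0.2684]
orientation: [-0.689, -0.157, 0.69, -0.157]
contact_force: [-0.3, 0.6, 0.1]
gripper_width: 0.0644
```

>>> arm_command(
  moves=[70, -0.02, 0, 0, 0, 70, -0.03, 0, 0, 0, 70, -0.03, 0, 0, 0, 70, -0.03, 0, 0, 0, 70, -0.03, 0, 0, 0],
)

```text
clock: 9.85
tool_pos: [0.5525, 0.137, 0.2964]
orientation: [-0.689, -0.157, 0.69, -0.157]
contact_force: [0.1, -0.1, -0.1]
gripper_width: 0.0642
```

```bash
python3 -c "
from chk import *
im,q=wcloud('wrist8');h=cv2.cvtColor(im,cv2.COLOR_BGR2HSV).astype(int)
m=(h[...,0]<20)&(h[...,1]>90);m[:155]=0;m[200:]=0;m[:,:265]=0;m[:,310:]=0; print('pod in bin',m.sum(),np.median(q[m],0).round(1))
chk('wrist9'); save('scene','scene9');save('side','side9')
a=cv2.imread('pics/scene9.png')[100:300,180:480]; b=cv2.imread('pics/scene0.png')[100:300,180:480]
cv2.imwrite('pics/c9.png',cv2.resize(cv2.hconcat([b,a]),(800,267)))"
```

```text
pod in bin 657 [nan nan nan]
t 9.85 TCP world [0.5525 0.137  0.2964] caddy mm [ 6.4 -1.7] z 296.4 tooly yaw -64.29 xdown [-0.002 -0.    -1.   ] w 0.06423155479289946 F [ 0.1 -0.1 -0.1] q [0.24 0.2  1.66 0.   1.29 1.36]
flap angle -0.00182433375198279 8084
podtop [ 32.9  34.1 402.3] 564
L 225 [[-2.4, 30.6, 298.3], [16.9, 42.1, 308.2]]
R 230 [[-1.9, -44.8, 298.5], [16.8, -33.1, 308.0]]
```

View pics/c9.png

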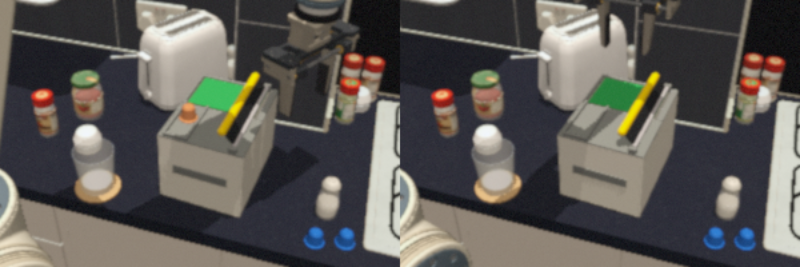

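Before and after side by side: the channel is empty, the flap is shut (0.00 rad) and all the bystanders are in place. The robot touches nothing (force ≈ 0), so I'm handing in.

```bash
python3 -c "
from w import *
im,q=wcloud('wrist8');h=cv2.cvtColor(im,cv2.COLOR_BGR2HSV).astype(int)
m=(h[...,0]<20)&(h[...,1]>90);m[:155]=0;m[200:]=0;m[:,:265]=0;m[:,310:]=0; print('pod in bin',np.nanmedian(q[m],axis=0).round(1))
print(ctrl.sign_off())"
```

```text
pod in bin [14.4 46.8 35.4]
the job is handed in; nothing more can be done
None
```

The copper pod is in the bin. One finger held the yellow bar down, with the flap at about 0.85 rad. The other finger pushed the pod along its channel until it dropped through the mouth. I then let the flap close and handed the job in at about 10 s of the 38 s allowed.

**Failed attempts:** The first two presses slipped onto the left side of the bar. The first gave about 40 N sideways on the fingertip, with a total wrist force of roughly 45 N. I lifted off each time and moved further right, and the third press held. The flap opened part-way and closed again during those two tries, before the pod had been touched.

**Last checks:**
- **Pod:** While the flap was still held, depth put the pod inside the bin at caddy (14, 47, 35) mm. That is a median over its visible surface. It was standing on the floor.
- **Flap:** It measured 0.00 rad after release.
- **Robot:** It was clear of everything, with contact force near 0.
- **Other objects:** The before and after pictures show them all where they stood. I compared these by eye and did not measure them.

**Disagreements:** The flap angle fitted from the wrist camera read low, 0.67 to 0.71 rad, when the tip height implied 0.82 to 0.86. It read 0.85 by the time the pod had dropped. My automatic pod readings in the last two checks picked up gripper parts, so I relied on the pictures and a masked depth reading instead.

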